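# Set out the bookshop's counter tray

## Task

Set out the bookshop's counter tray: put the round hand stamp, the long ink-pad tin, the bell and the stapler each upright inside the outline drawn for it on the tray, the long ones lying along their outlines. The hand stamp with the square base and the small square tin do not belong there: leave them where they are.

Things in the scene. Friction and masses are not known exactly. Their poses are not given: they have to be found in the camera images.
- stamp_c (a point): Round hand stamp: a round pale-wood base 44 mm across with a turned wooden handle standing on it, 68 mm tall in all. It belongs in the tray. Origin: on the axis, half-way up, 34 mm above its underside. Handle straight, 26 mm thick, from 2 to 26 mm above the origin; waist 19 mm thick 10 mm below it; the base is the lowest 14 mm. Stands upright; about 60 g.
- tin_c (a point): Long ink-pad tin: flat closed dark metal box with a paler lid panel, 84 mm (x) by 56 mm (y) by 20 mm tall, straight sides. It belongs in the tray. Origin: its centre, half-way up, 10 mm above its underside. Lies flat, lid up; about 120 g.
- bell_c (a point): Counter bell: black foot 62 mm across and 5 mm high, steel bell 60 mm across with straight upright sides from 5 to 24 mm above its underside, then domed, small plunger on top, 48 mm tall in all. It belongs in the tray. Origin: on the axis, half-way up, 24 mm above its underside. About 180 g.
- stapler_c (a point): Stapler: black, steel magazine, standing on its foot, 100 mm (x) by 34 mm (y), 40 mm tall; the foot (34 mm wide) takes the lowest 8 mm, above it the body has straight sides, 26 mm wide, 96 mm long. It belongs in the tray. Origin: its centre, half-way up, 20 mm above its underside. Its mass centre is near this point; about 150 g.
- square_stamp_c (a point): Look-alike, to be left: hand stamp with the same handle on a square base 46 by 46 mm. Origin: on the axis, half-way up, 34 mm above its underside. Handle straight, 26 mm thick, from 2 to 26 mm above the origin; waist 19 mm thick 10 mm below it; the base is the lowest 14 mm. Stands upright; about 60 g.
- short_tin_c (a point): Look-alike, to be left: square tin, same make as the ink-pad tin but 56 by 56 mm, 20 mm tall. Origin: its centre, half-way up, 10 mm above its underside. Lies flat, lid up; about 120 g.
- spot_stamp: Target of the round stamp: small drawn circle, 54 mm across. Drawn in dark 3 mm line on the paper on the tray's floor (flat). Origin: its centre, on the tray's floor, 4 mm above the counter; axes parallel to the tray's edges. The four outlines form a 2 by 2 pattern, centres 120 mm apart along x and 100 mm along y; which is in which corner varies.
- spot_tin: Target of the long tin: drawn rectangle 94 mm (its x) by 66 mm (its y); the tin's long side goes along x, either way round. Drawn like spot_stamp, same origin and axes.
- spot_bell: Target of the bell: large drawn circle, 72 mm across. Drawn like spot_stamp, same origin and axes. The tray is fixed, 274 mm (x) by 240 mm (y), floor 4 mm thick, rim 6 mm wide with its top 12 mm above the counter.
- spot_stapler: Target of the stapler: narrow drawn rectangle 110 mm (its x) by 44 mm (its y); the stapler's long side goes along x, either way round. Drawn and placed like spot_stamp, same origin and axes.
There are look-alikes about, which are no part of the job. What is shaped like the part that bears stapler_c but blue or pink is not meant.

How it is judged:
At the end, for the whole second after the job is handed in: Round stamp, long tin, bell and stapler at rest upright (0.1 rad) on the tray floor, centres within 10 mm of their own outlines' centres, tin and stapler within 0.2 rad along them (either way round), all released; square stamp and square tin within 20 mm of their starts (horizontal distance between stamp_c and spot_stamp below 0.01 m and z of stamp_c in the frame of spot_stamp between 0.03 and 0.038 m and angle between each of stamp_c, tin_c, bell_c, stapler_c's own z axis and vertical below 0.1 rad and linear speed of each of stamp, tin, bell, stapler, square_stamp, short_tin below 0.02 m/s and horizontal distance between tin_c and spot_tin below 0.01 m and z of tin_c in the frame of spot_tin between 0.006 and 0.014 m and angle between the x axis of tin_c and the x axis of spot_tin, either way round below 0.2 rad and horizontal distance between bell_c and spot_bell below 0.01 m and z of bell_c in the frame of spot_bell between 0.02 and 0.028 m and horizontal distance between stapler_c and spot_stapler below 0.01 m and z of stapler_c in the frame of spot_stapler between 0.016 and 0.024 m and angle between the x axis of stapler_c and the x axis of spot_stapler, either way round below 0.2 rad and distance of each of square_stamp_c, short_tin_c from where it was at the start of the episode below 0.02 m); the robot touches nothing.
It fails at once if the square-based stamp is moved more than 20 mm (distance of square_stamp_c from where it was at the start of the episode above 0.02 m).
It fails at once if the square tin is moved more than 20 mm (distance of short_tin_c from where it was at the start of the episode above 0.02 m).
It also fails if it takes over 99 s, if anything falls off the work surface, if the arm or the gripper's body presses on something with over 40 N, if the wrist force passes 120 N, or if a joint passes its speed limit or range.

## Robot

A 7-joint arm with a two-finger parallel gripper is mounted at the origin on the work surface. World frame = base frame: x ahead of the robot, y to its left, z up, the work surface at z = 0. Lengths are in m, angles in rad, forces in N, time in s.
With the tool pointing down it reaches from about 0.425 to 0.925 m from the base axis. Payload 6.8 kg.
Tool frame: the origin (TCP) lies at the very end of the fingers, on their centre line; the grasp point (between the pads) lies 19 mm behind it; z points along the fingers, x is the direction in which the jaws open and shut, and the axes are right-handed (so a half turn about z gives the same grasp; the last joint's range is limited). The gripper opens to 85 mm and grips with 20 to 120 N. Pads are 22 mm wide; open, the fingers measure 114 mm over their backs; the gripper's body (76 mm by 85 mm) begins 54 mm behind the grasp point. The pads swing forward as they close: fully open they stand 13 mm farther back than shut.
Start: joints at [-1.231, 0.477, 0.022, 1.555, -0.011, 1.109, -0.083], TCP at [0.292, 0.608, 0.208] pointing down, gripper open.
Joint ranges: [-2.96, 2.96], [-0.34, 2.1], [-1.41, 1.46], [0.24, 2.44], [-1.37, 4.51], [0.17, 1.92], [-2.96, 2.96]. Speed limits (rad/s): [2.39, 2.39, 3.14, 3.14, 3.14, 3.14, 3.14].

## Interface

Orientations are given as a rotation vector (axis times angle).
In Python, from bench import get_obs, imaging, hand_in gives the robot as it stands.
- The arm moves only by the tool send_rows, never from a script. Its argument "motion" is a list of rows, each an object with "dp": the shift along the world's x, y, z in m, a list of three; "rot": the turn, a rotation vector about the world's x, y, z in rad, a list of three; "grip": the finger opening in m, from 0 to 0.0854. In form: [{"dp": [dx, dy, dz], "rot": [ax, ay, az], "grip": grip}, ...]. A call has 1 to 20 rows; each row shifts and turns the pose as measured when the row begins; what a row does not reach is not made up. A row lasts 1/8 s, in which the tool goes at most 62.5 mm and 10.7 degrees, less where a joint would pass 70% of its speed; a pose out of reach is approached as far as the arm can. A call is refused whole if a number of a shift passes 0.0625 or a number of a turn 0.188, either way. A call with a gripper value outside its range is refused whole. The fingers move at their own pace and stop on an object; "grip_force" is the grip in N (left out, the last holds). Time passes only in rows, so rows that do not move let the fingers close. It gives the time, the measured TCP pose, the force and the opening at its end, in the units of the state.
- get_obs(): the state, without advancing time (a new reading comes with each control period).
- imaging.grab_frame(name): name is "side" or "top" or "wrist"; returns a dict with "img" (384x512x3 uint8, red, green, blue), "fx", "fy", "cx", "cy" (pixels), "R" (3x3) and "t" (3): a world point X has camera coordinates R X + t. Camera axes: x right, y down, z forward; pixel columns grow to the right and rows downward; lengths in m; the calibration is good to about 2 mm. A picture is of the moment at which its call begins. There is no depth.
- hand_in(): hands the job in, once; it reports no verdict.
The state is a dict: "clock": time; "joints": joint angles; "qvel": joint speeds; "tau": joint torques, N m; "tcp_pos": TCP position; "orientation": TCP orientation; "contact_force": force on the tool from outside, world axes, zero at the start; "moment": the same for the moment, N m; "grip_width": finger opening in m.
Only numpy, scipy, OpenCV 4.12 (cv2) and the standard library are available. Lean on these libraries where they do the work, as an engineer would, in place of code of your own. Each camera call takes 0.05 s, during which the arm holds its last target. There are 200 camera calls.

## Working session

There is one attempt and no reset: what is moved stays moved. The work goes in short steps, Python scripts to look and compute and a tool call to move; the robot and the scene stay as the last step left them, time stands still between calls to the robot, and variables do not carry over. Pictures are saved under pics/ and viewed, about 12 in all and at most 16, crops included, and the job is handed in when it is done.

Besides the shell and the picture viewer there is one more tool, called by a JSON object that holds its "fn" and its "kwargs", one argument or row to a line. send_rows: Moves the arm, as the interface text tells. Its arguments: {"type":"object","properties":{"motion":{"type":"array","items":{"type":"object","properties":{"dp":{"type":"array","items":{"type":"number"}},"rot":{"type":"array","items":{"type":"number"}},"grip":{"type":"number"}}}},"grip_force":{"type":"number"}},"required":["motion"]}

```bash
mkdir -p pics
cat > h.py <<'E'
import numpy as np, cv2
from bench import get_obs, imaging, hand_in
def snap(n,out):
    f=imaging.grab_frame(n); np.savez('pics/%s.npz'%out,**f); cv2.imwrite('pics/%s.png'%out,f['img'][:,:,::-1]); return f
def load(o): return dict(np.load('pics/%s.npz'%o))
def ray(f,u,v,z):
    d=np.array([(u-f['cx'])/f['fx'],(v-f['cy'])/f['fy'],1.]); R=f['R']; c=-R.T@f['t']; d=R.T@d
    return c+d*(z-c[2])/d[2]
def proj(f,X):
    p=f['R']@np.array(X)+f['t']; return p[0]/p[2]*f['fx']+f['cx'],p[1]/p[2]*f['fy']+f['cy']
E
python3 - <<'E'
from h import *
a=snap('top','top1');b=snap('side','side1')
for f in(a,b): print(-f['R'].T@f['t'],f['fx'])
print(get_obs())
cv2.imwrite('pics/top1b.png',cv2.resize(a['img'][:,:,::-1],(800,600),interpolation=cv2.INTER_CUBIC))
E
```

```text
[ 0.42423783 -0.09009399  1.220348  ] 487.878368574826
[ 0.48034271 -0.83319729  0.61616311] 373.1006960415568
{'clock': 0.1, 'joints': array([-1.23108201,  0.47772663,  0.02232131,  1.55635337, -0.01147664,
        1.10932797, -0.08308392]), 'qvel': array([ 0.00149145, -0.00315877,  0.00112236, -0.00265235,  0.00140818,
       -0.00314905, -0.00107398]), 'tau': array([ 4.42803677e-03, -5.97762930e+01,  1.61379632e+00, -2.81952560e+01,
        1.28244358e-02,  5.11210659e-03,  2.87462274e-05]), 'tcp_pos': array([0.29202711, 0.60791074, 0.20671608]), 'orientation': array([ 2.65832962e+00,  1.67228668e+00, -2.12326596e-03]), 'contact_force': array([0.07202407, 0.06144409, 0.3584086 ]), 'moment': array([0.02012664, 0.0606419 , 0.03460589]), 'grip_width': 0.08514851137640518}
```

View pics/top1b.png

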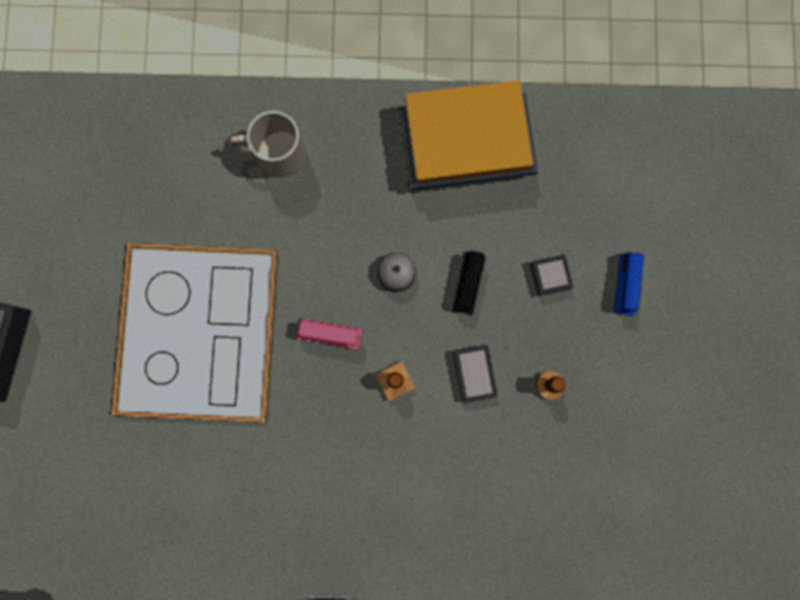

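View pics/side1.png

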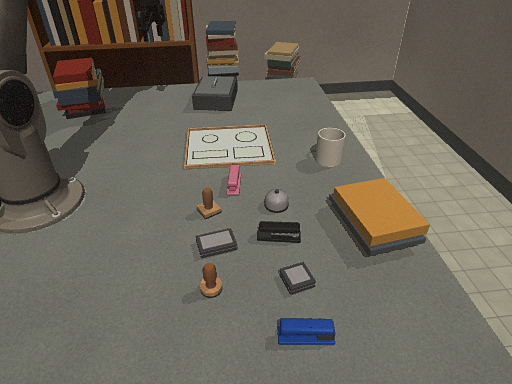

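Top view (800×600 picture), candidates: the round stamp is at (550,385) and the square stamp at (396,380). The long tin is at (475,373) and the square tin at (552,275). The bell is at (396,272). The black stapler is at (468,283), with the pink one at (330,335) and the blue one at (629,284). The tray's circles are at (168,293) for the bell and (162,368) for the stamp. Its rectangles are at (231,296) for the tin and (225,371) for the stapler.

Run:
```python
from h import *
f=load('top1'); im=f['img'].astype(int); g=im.sum(2)/3
bg=np.median(im[200:350,150:450].reshape(-1,3),0); print(bg)
# objects: local window, mask by differing colour
def show(name,u,v,h,zt,fn):
    u0,v0=int(u*.64),int(v*.64); w=im[v0-h:v0+h,u0-h:u0+h]; m=fn(w).astype(np.uint8)
    n,l,s,c=cv2.connectedComponentsWithStats(m); k=1+np.argmax(s[1:,4])
    ys,xs=np.where(l==k); P=np.array([ray(f,x+u0-h,y+v0-h,zt)[:2] for x,y in zip(xs,ys)],np.float32)
    r=cv2.minAreaRect(P*1000); print(name,s[k,4],np.round(P.mean(0),4),'rect',np.round(r[0]),np.round(r[1]),round(r[2],1))
    cv2.imwrite('pics/m_%s.png'%name,0)if 0 else None
dark=lambda w:w.sum(2)<120
show('stapler',468,283,28,.03,lambda w:w.sum(2)<75)
show('tin lid',475,373,25,.02,lambda w:w.sum(2)>bg.sum()+90)
show('shorttin lid',552,275,20,.02,lambda w:w.sum(2)>bg.sum()+90)
wood=lambda w:(w[...,0]-w[...,2])>30
show('stamp',550,385,18,.014,wood); show('sq',396,380,20,.014,wood)
show('bell',396,272,20,.024,lambda w:w.sum(2)>bg.sum()+60)
for n,u,v in(('bell',168,293),('tin',231,296),('stamp',162,368),('stapler',225,371)):
    show('spot '+n,u,v,34 if n!='stamp' else 24,.004,lambda w:w.sum(2)<300)
m=((im.sum(2)>330)*255).astype(np.uint8); m[:,:70]=0;m[:150]=0;m[:,178:]=0;m[272:]=0
ys,xs=np.where(cv2.morphologyEx(m,cv2.MORPH_CLOSE,np.ones((7,7)))>0)
P=np.array([ray(f,x,y,.004)[:2]*1000 for x,y in zip(xs,ys)],np.float32);print('tray',cv2.minAreaRect(P))
c=cv2.resize(f['img'][150:280,60:430,::-1],None,fx=2.16,fy=2.16,interpolation=cv2.INTER_CUBIC);cv2.imwrite('pics/crop1.png',np.clip(c*1.6,0,255).astype(np.uint8))
```

```text
[97. 99. 89.]
stapler 482 [ 0.6066 -0.2094] rect [ 607. -209.] [31. 99.] 78.0
tin lid 384 [ 0.4641 -0.2226] rect [ 464. -223.] [64. 36.] 11.1
shorttin lid 202 [ 0.6244 -0.3447] rect [ 625. -345.] [36. 35.] 13.8
stamp 255 [ 0.4483 -0.342 ] rect [ 449. -342.] [44. 45.] 1.0
sq 381 [ 0.4502 -0.0969] rect [450. -96.] [47. 47.] 27.6
bell 90 [ 0.6281 -0.1063] rect [ 628. -105.] [33. 24.] 21.4
spot bell 863 [0.6202 0.3137] rect [588. 273.] [170. 168.] 2.7
spot tin 769 [0.6094 0.1263] rect [583. 173.] [172. 169.] 2.1
spot stamp 8 [0.4752 0.2959] rect [476. 296.] [ 3. 20.] 63.1
spot stapler 644 [0.4366 0.1235] rect [463. 172.] [166. 164.] 1.1
tray ((524.4578247070312, 223.69155883789062), (236.32884216308594, 273.8911437988281), 88.3296890258789)
```

View pics/crop1.png

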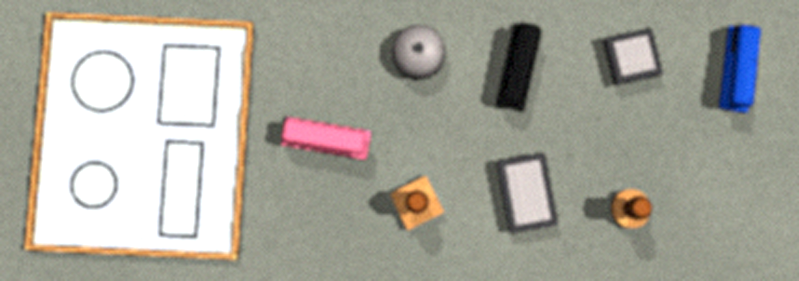

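Crop: the round-based stamp is at crop px (630,208) and the long tin at (526,192). The bell is at (418,52) and the black stapler at (519,66). The identities are confirmed. Next: outline centres and the bell.

Run:
```python
from h import *
f=load('top1'); S=4
big=cv2.resize(f['img'],None,fx=S,fy=S,interpolation=cv2.INTER_CUBIC).astype(int)
m=(big.sum(2)>430).astype(np.uint8)
n,l,s,c=cv2.connectedComponentsWithStats(m,connectivity=4)
def R(u,v,z): return ray(f,(u+.5)/S-.5,(v+.5)/S-.5,z)
for nm,u,v in(('bell',168,293),('tin',231,296),('stamp',162,368),('stapler',225,371)):
    k=l[int(v*.64*S),int(u*.64*S)]; ys,xs=np.where(l==k)
    P=np.array([R(x,y,.004)[:2]*1000 for x,y in zip(xs,ys)],np.float32)
    print(nm,s[k,4],P.mean(0),cv2.minAreaRect(P))
print('bell',R(S*253.5,S*174.1,.024))
```

```text
bell 7778 [584.1849  270.75674] ((584.2548217773438, 270.69183349609375), (62.11975860595703, 61.71559143066406), 2.975973606109619)
tin 12128 [581.30225 170.76196] ((581.5037841796875, 170.77774047851562), (57.34432601928711, 85.34928131103516), 88.45720672607422)
stamp 4075 [464.21182 274.00858] ((464.23773193359375, 273.9761657714844), (43.20629119873047, 43.92354965209961), 1.089419960975647)
stapler 9166 [461.26407 174.02725] ((461.5227966308594, 174.0091094970703), (35.27504348754883, 101.39485168457031), 88.53038024902344)
bell [ 0.62242445 -0.09455581  0.024     ]
```

{"fn": "send_rows", "kwargs": {
  "motion": [
    {"dp": [0.04, -0.045, 0.01], "rot": [0, 0, -0.17], "grip": 0.085},
    {"dp": [0.04, -0.045, 0.01], "rot": [0, 0, -0.17], "grip": 0.085},
    {"dp": [0.04, -0.045, 0.01], "rot": [0, 0, -0.17], "grip": 0.085},
    {"dp": [0.03, -0.05, 0], "rot": [0, 0, -0.17], "grip": 0.085},
    {"dp": [0.03, -0.05, 0], "rot": [0, 0, -0.17], "grip": 0.085},
    {"dp": [0.03, -0.05, 0], "rot": [0, 0, -0.17], "grip": 0.085},
    {"dp": [0.02, -0.05, 0], "rot": [0, 0, -0.17], "grip": 0.085},
    {"dp": [0.02, -0.05, 0], "rot": [0, 0, -0.1], "grip": 0.085}
  ]
}}

```text
clock: 1.1
tcp_pos: [0.5421, 0.2139, 0.2341]
orientation: [-3.123, 0.311, 0.008]
contact_force: [0.5, -0.2, 0.6]
grip_width: 0.0853
```

{"fn": "send_rows", "kwargs": {
  "motion": [
    {"dp": [0.013, -0.052, 0], "rot": [0, 0, 0], "grip": 0.085},
    {"dp": [0.013, -0.052, 0], "rot": [0, 0, 0], "grip": 0.085},
    {"dp": [0.013, -0.052, 0], "rot": [0, 0, 0], "grip": 0.085},
    {"dp": [0.013, -0.052, 0], "rot": [0, 0, 0], "grip": 0.085},
    {"dp": [0.013, -0.05, 0], "rot": [0, 0, 0], "grip": 0.085},
    {"dp": [0.013, -0.05, 0], "rot": [0, 0, 0], "grip": 0.085},
    {"dp": [0, 0, 0], "rot": [0, 0, 0], "grip": 0.085}
  ]
}}

```text
clock: 1.98
tcp_pos: [0.6198, -0.1101, 0.2322]
orientation: [3.124, -0.324, -0.012]
contact_force: [-0.9, 0.2, -0.3]
grip_width: 0.085
```

Run:
```python
from h import *
f=snap('wrist','w1'); o=get_obs(); print(o['tcp_pos'],o['orientation'],f['fx'],-f['R'].T@f['t'])
for n,X in(('bell',(.622,-.095,.024)),('stapler',(.607,-.209,.03)),('tcp',o['tcp_pos'])): print(n,proj(f,X))
```

```text
[ 0.61980909 -0.10690814  0.23187436] [-3.12409308  0.31876738  0.01325121] 307.85301875951814 [ 0.63444038 -0.04602993  0.39835772]
bell (np.float64(252.69731575994842), np.float64(144.95547130241053))
stapler (np.float64(259.3551787291666), np.float64(234.07986691569357))
tcp (np.float64(251.13087457321285), np.float64(214.70398416206353))
```

View pics/w1.png

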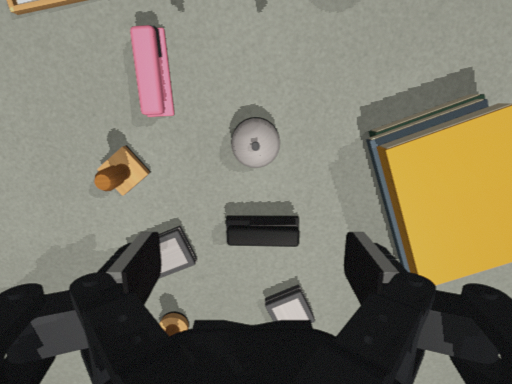

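The wrist view shows the bell circle centred near (256,143), the black stapler at (262,231) and the square stamp at (118,172).

Run:
```python
from h import *
f=load('w1'); im=f['img'].astype(int); 
print('bell',ray(f,255.7,142.7,.024),'plunger',ray(f,255,145,.048))
sat=im.max(2)-im.min(2)
w=im[205:260,215:312]; m=(w.sum(2)<110).astype(np.uint8); n,l,s,c=cv2.connectedComponentsWithStats(m);k=1+np.argmax(s[1:,4]);ys,xs=np.where(l==k)
print(s[k],xs.min()+215,xs.max()+215,ys.min()+205,ys.max()+205)
for z in(.02,.04):
  P=np.array([ray(f,x+215,y+205,z)[:2]*1000 for x,y in zip(xs,ys)],np.float32);print(z,cv2.minAreaRect(P))
g=cv2.GaussianBlur(cv2.cvtColor(f['img'],cv2.COLOR_RGB2GRAY),(3,3),0)
print(cv2.HoughCircles(g[100:185,215:300],cv2.HOUGH_GRADIENT,1,100,param1=80,param2=10,minRadius=20,maxRadius=28))
```

```text
bell [ 0.62612966 -0.09306303  0.024     ] plunger [ 0.6253536  -0.09244555  0.048     ]
[ 11  11  73  27 965] 226 298 216 242
0.02 ((611.5276489257812, -206.30418395996094), (37.13016891479492, 94.834716796875), 79.5633544921875)
0.04 ((612.7388916015625, -197.83203125), (35.1674690246582, 89.82173156738281), 79.5634536743164)
[[[40.5 42.5 23. ]]]
```

{"fn": "send_rows", "kwargs": {
  "motion": [
    {"dp": [0.006, 0.014, -0.02], "rot": [0, 0, 0], "grip": 0.085},
    {"dp": [0, 0, -0.04], "rot": [0, 0, 0], "grip": 0.085},
    {"dp": [0, 0, -0.05], "rot": [0, 0, 0], "grip": 0.085},
    {"dp": [0, 0, -0.05], "rot": [0, 0, 0], "grip": 0.085},
    {"dp": [0, 0, -0.02], "rot": [0, 0, 0], "grip": 0.085},
    {"dp": [0, 0, 0], "rot": [0, 0, 0], "grip": 0.085}
  ]
}}

```text
clock: 2.78
tcp_pos: [0.6236, -0.0722, 0.0385]
orientation: [-3.119, 0.288, 0.025]
contact_force: [0.1, -0.2, 0.5]
grip_width: 0.0849
```

{"fn": "send_rows", "kwargs": {
  "motion": [
    {"dp": [0.0025, -0.021, 0], "rot": [0, 0, 0], "grip": 0.085},
    {"dp": [0, 0, 0], "rot": [0, 0, 0], "grip": 0.085},
    {"dp": [0, 0, 0], "rot": [0, 0, 0], "grip": 0.085}
  ]
}}

```text
clock: 3.15
tcp_pos: [0.628, -0.0928, 0.0403]
orientation: [-3.119, 0.284, 0.02]
contact_force: [0.2, -0.5, -0.5]
grip_width: 0.0851
```

Run:
```python
from h import *
print(get_obs()['tcp_pos'],get_obs()['orientation']); f=snap('wrist','w2'); o=get_obs();print(o['tcp_pos'],o['orientation'],o['qvel'].round(3))
```

```text
[ 0.62795346 -0.0928166   0.04031566] [-3.11873815  0.28417022  0.01963148]
[ 0.62798525 -0.09338995  0.0404868 ] [-3.11915049  0.28508024  0.0190684 ] [-0.002  0.002  0.002  0.005  0.001 -0.001  0.002]
```

View pics/w2.png

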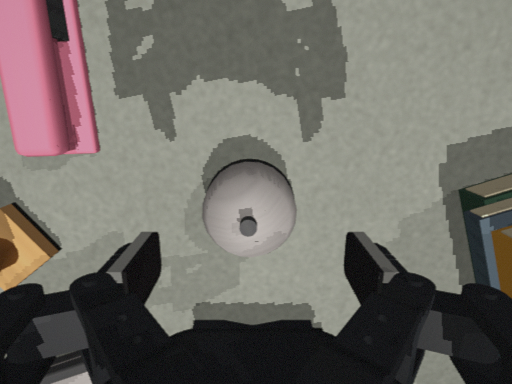

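The bell sits between the open fingers, with its plunger at (248,226) and its body at (249,208).

Run:
```python
from h import *
f=load('w2'); print(ray(f,248,226,.048),ray(f,249.5,208,.018),proj(f,[.628,-.0932,.0405]))
```

```text
[ 0.62564581 -0.09297136  0.048     ] [ 0.62587661 -0.09271956  0.018     ] (np.float64(252.4282456193522), np.float64(220.76091755775022))
```

{"fn": "send_rows", "kwargs": {
  "motion": [
    {"dp": [-0.001, 0, -0.02], "rot": [0, 0, 0], "grip": 0.085},
    {"dp": [0, 0, -0.014], "rot": [0, 0, 0], "grip": 0.085},
    {"dp": [0, 0, 0], "rot": [0, 0, 0], "grip": 0.085},
    {"dp": [0, 0, 0], "rot": [0, 0, 0], "grip": 0.085}
  ],
  "grip_force": 40
}}

```text
clock: 3.7
tcp_pos: [0.6266, -0.0928, 0.0039]
orientation: [-3.119, 0.285, 0.02]
contact_force: [0.7, -0.1, 0.2]
grip_width: 0.0852
```

{"fn": "send_rows", "kwargs": {
  "motion": [
    {"dp": [0, 0, 0], "rot": [0, 0, 0], "grip": 0.05},
    {"dp": [0, 0, 0], "rot": [0, 0, 0], "grip": 0.05},
    {"dp": [0, 0, 0], "rot": [0, 0, 0], "grip": 0.05},
    {"dp": [0, 0, 0], "rot": [0, 0, 0], "grip": 0.05},
    {"dp": [0, 0, 0], "rot": [0, 0, 0], "grip": 0.05}
  ]
}}

```text
clock: 4.32
tcp_pos: [0.6261, -0.0927, 0.005]
orientation: [-3.118, 0.284, 0.021]
contact_force: [0.5, -0.5, -0.1]
grip_width: 0.0505
```

Closed to 50 mm, less than the bell's 60 mm, so I'll look.

Run:
```python
from h import *
f=snap('wrist','w3'); g=snap('side','s3'); 
c=cv2.resize(g['img'][120:260,180:380],(600,420),interpolation=cv2.INTER_CUBIC)
o=np.hstack([cv2.resize(f['img'],(400,300)),cv2.resize(c,(400,300))]); cv2.imwrite('pics/c3.png',o[:,:,::-1])
```

```text
(no output)
```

View pics/c3.png

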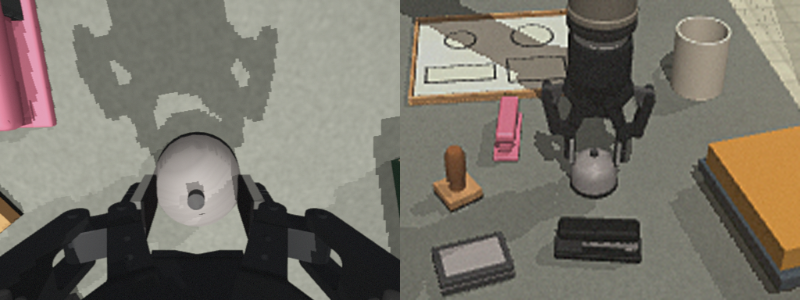

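The bell sticks out ahead of the pads in the wrist view, with its plunger at (196,200) of the composite. In the side view it lies on the −y side of the fingers.

Run:
```python
from h import *
f=load('w3'); o=get_obs(); print(o['tcp_pos'],o['grip_width'])
print(ray(f,251,256,.048),ray(f,251.5,229,.018),-f['R'].T@f['t'],f['R'])
g=load('s3'); p=(180+(593-400)/2,120+152*140/300); print(p,ray(g,*p,.048))
p=(180+(593-400)/2,120+172*140/300);print(ray(g,*p,.024))
from scipy.spatial.transform import Rotation as Q
print(Q.from_rotvec(o['orientation']).as_matrix())
f=cv2.cvtColor(f['img'],cv2.COLOR_RGB2BGR);cv2.imwrite('pics/c4.png',cv2.resize(f[140:300,140:360],(770,560),interpolation=cv2.INTER_CUBIC))
```

```text
[ 0.62609117 -0.09264954  0.0049589 ] 0.05050069842784266
[ 0.6260588 -0.0931116  0.048    ] [ 0.62585119 -0.09276649  0.018     ] [ 0.63992752 -0.03019213  0.1718174 ] [[ 0.98342886 -0.18073299 -0.01425707]
 [-0.17140033 -0.9525031   0.25171366]
 [-0.05907286 -0.24509881 -0.96769673]]
(276.5, 190.93333333333334) [ 0.62511328 -0.09829739  0.048     ]
[ 0.62447267 -0.10582612  0.024     ]
[[ 0.98341268 -0.18095235 -0.01248016]
 [-0.18081083 -0.98344862  0.01167282]
 [-0.01438582 -0.00922265 -0.99985398]]
```

View pics/c4.png

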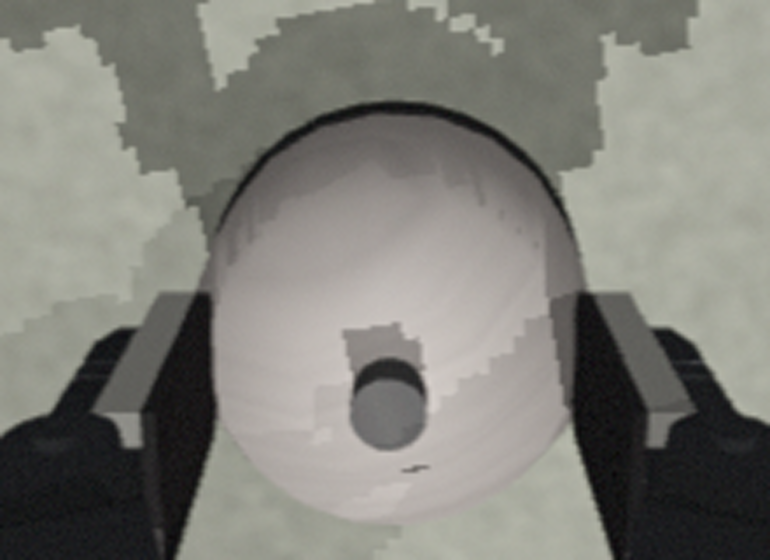

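{"fn": "send_rows", "kwargs": {
  "motion": [
    {"dp": [0, 0, 0], "rot": [0, 0, 0], "grip": 0.03},
    {"dp": [0, 0, 0], "rot": [0, 0, 0], "grip": 0.03},
    {"dp": [0, 0, 0], "rot": [0, 0, 0], "grip": 0.03}
  ]
}}

```text
clock: 4.8
tcp_pos: [0.6261, -0.0927, 0.0053]
orientation: [-3.118, 0.284, 0.021]
contact_force: [-1.9, 0.3, 2.8]
grip_width: 0.0484
```

Run:
```python
from h import *
f=snap('wrist','w5')
f=cv2.cvtColor(f['img'],cv2.COLOR_RGB2BGR);cv2.imwrite('pics/c5.png',cv2.resize(f[140:300,140:360],(770,560),interpolation=cv2.INTER_CUBIC))
```

{"fn": "send_rows", "kwargs": {
  "motion": [
    {"dp": [0, 0, 0.01], "rot": [0, 0, 0], "grip": 0.03},
    {"dp": [0, 0, 0.015], "rot": [0, 0, 0], "grip": 0.03},
    {"dp": [0, 0, 0], "rot": [0, 0, 0], "grip": 0.03}
  ]
}}

```text
clock: 5.22
tcp_pos: [0.6268, -0.0929, 0.0318]
orientation: [-3.118, 0.285, 0.019]
contact_force: [-0.2, -0.4, -2.0]
grip_width: 0.0484
```

Run:
```python
from h import *
f=snap('wrist','w6');g=snap('side','s6')
f=cv2.cvtColor(f['img'],cv2.COLOR_RGB2BGR);o=cv2.resize(f[120:320,120:380],(400,300))
c=cv2.resize(g['img'][140:230,225:345,::-1],(400,300),interpolation=cv2.INTER_CUBIC)
cv2.imwrite('pics/c6.png',np.hstack([o,c]))
```

```text
(no output)
```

View pics/c6.png

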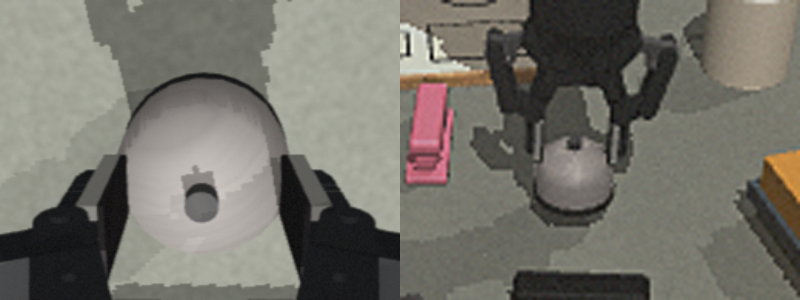

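The bell is held and hanging level (wrist force −2 N, about its weight). I'll carry it to the tray.

{"fn": "send_rows", "kwargs": {
  "motion": [
    {"dp": [0, 0, 0.03], "rot": [0, 0, 0], "grip": 0.03},
    {"dp": [0, 0.01, 0.03], "rot": [0, 0, 0], "grip": 0.03},
    {"dp": [-0.005, 0.025, 0.01], "rot": [0, 0, 0], "grip": 0.03},
    {"dp": [-0.005, 0.04, 0], "rot": [0, 0, 0], "grip": 0.03},
    {"dp": [-0.005, 0.045, 0], "rot": [0, 0, 0], "grip": 0.03},
    {"dp": [-0.005, 0.045, 0], "rot": [0, 0, 0], "grip": 0.03},
    {"dp": [-0.005, 0.045, 0], "rot": [0, 0, 0], "grip": 0.03},
    {"dp": [-0.005, 0.045, 0], "rot": [0, 0, 0], "grip": 0.03},
    {"dp": [-0.005, 0.045, 0], "rot": [0, 0, 0], "grip": 0.03},
    {"dp": [-0.005, 0.03, 0], "rot": [0, 0, 0], "grip": 0.03},
    {"dp": [0, 0.015, 0], "rot": [0, 0, 0], "grip": 0.03},
    {"dp": [0, 0, 0], "rot": [0, 0, 0], "grip": 0.03},
    {"dp": [0, 0, 0], "rot": [0, 0, 0], "grip": 0.03}
  ]
}}

```text
clock: 6.95
tcp_pos: [0.5796, 0.2592, 0.0984]
orientation: [-3.122, 0.292, 0.031]
contact_force: [0.0, 0.2, -2.0]
grip_width: 0.0484
```

{"fn": "send_rows", "kwargs": {
  "motion": [
    {"dp": [0.0045, 0.0115, 0], "rot": [0, -0.02, 0], "grip": 0.03},
    {"dp": [0, 0, -0.03], "rot": [0, 0, 0], "grip": 0.03},
    {"dp": [0, 0, -0.03], "rot": [0, 0, 0], "grip": 0.03},
    {"dp": [0, 0, 0], "rot": [0, 0, 0], "grip": 0.03},
    {"dp": [0, 0, 0], "rot": [0, 0, 0], "grip": 0.03}
  ]
}}

```text
clock: 7.58
tcp_pos: [0.5883, 0.2682, 0.0394]
orientation: [-3.117, 0.302, -0.012]
contact_force: [-0.4, 0.2, -1.1]
grip_width: 0.0488
```

Run:
```python
from h import *
f=snap('wrist','w7'); o=get_obs(); print(o['tcp_pos'],o['orientation'])
print('spot at',proj(f,[.5842,.2707,.004]),'tcp',proj(f,o['tcp_pos']))
cv2.imwrite('pics/w7b.png',f['img'][:,:,::-1])
```

```text
[0.58804161 0.26826321 0.03937951] [-3.1174465   0.30226044 -0.01143087]
spot at (np.float64(245.38205610460955), np.float64(199.2992356562601)) tcp (np.float64(251.85076503281314), np.float64(220.05751320646795))
```

View pics/w7b.png

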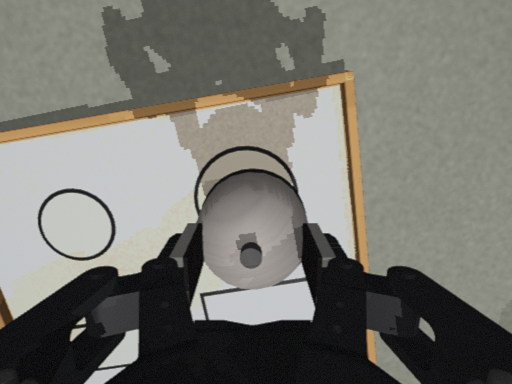

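The drawn circle is centred at about (246,198), which matches the calculated spot (245,199). Lowering.

{"fn": "send_rows", "kwargs": {
  "motion": [
    {"dp": [-0.004, 0.0025, -0.01], "rot": [0, 0.007, 0], "grip": 0.03},
    {"dp": [0, 0, -0.014], "rot": [0, 0, 0], "grip": 0.03},
    {"dp": [0, 0, 0], "rot": [0, 0, 0], "grip": 0.03},
    {"dp": [0, 0, 0], "rot": [0, 0, 0], "grip": 0.03}
  ]
}}

```text
clock: 8.12
tcp_pos: [0.5848, 0.2717, 0.0156]
orientation: [-3.116, 0.302, -0.003]
contact_force: [0.2, -0.1, -1.7]
grip_width: 0.0484
```

{"fn": "send_rows", "kwargs": {
  "motion": [
    {"dp": [-0.0005, -0.001, -0.005], "rot": [0, 0, 0], "grip": 0.03},
    {"dp": [0, 0, 0], "rot": [0, 0, 0], "grip": 0.03},
    {"dp": [0, 0, 0], "rot": [0, 0, 0], "grip": 0.03}
  ]
}}

```text
clock: 8.5
tcp_pos: [0.5847, 0.2706, 0.0107]
orientation: [-3.116, 0.302, -0.004]
contact_force: [-0.5, 1.0, -1.5]
grip_width: 0.0481
```

{"fn": "send_rows", "kwargs": {
  "motion": [
    {"dp": [0, 0, -0.0015], "rot": [0, 0, 0], "grip": 0.03},
    {"dp": [0, 0, 0], "rot": [0, 0, 0], "grip": 0.03},
    {"dp": [0, 0, 0], "rot": [0, 0, 0], "grip": 0.06},
    {"dp": [0, 0, 0], "rot": [0, 0, 0], "grip": 0.07},
    {"dp": [0, 0, 0], "rot": [0, 0, 0], "grip": 0.07},
    {"dp": [0, 0, 0.03], "rot": [0, 0, 0], "grip": 0.075},
    {"dp": [0, 0, 0.04], "rot": [0, 0, 0], "grip": 0.075},
    {"dp": [0, 0, 0.05], "rot": [0, 0, 0], "grip": 0.075}
  ]
}}

```text
clock: 9.5
tcp_pos: [0.5823, 0.2696, 0.1286]
orientation: [-3.12, 0.303, 0.004]
contact_force: [0.1, 0.1, 0.0]
grip_width: 0.0751
```

{"fn": "send_rows", "kwargs": {
  "motion": [
    {"dp": [0.003, -0.045, 0.01], "rot": [0, 0, 0.157], "grip": 0.07},
    {"dp": [0.003, -0.045, 0.01], "rot": [0, 0, 0.157], "grip": 0.07},
    {"dp": [0.003, -0.045, 0.01], "rot": [0, 0, 0.157], "grip": 0.07},
    {"dp": [0.003, -0.045, 0.01], "rot": [0, 0, 0.157], "grip": 0.07},
    {"dp": [0.003, -0.045, 0], "rot": [0, 0, 0.157], "grip": 0.07},
    {"dp": [0.003, -0.045, 0], "rot": [0, 0, 0.157], "grip": 0.07},
    {"dp": [0.003, -0.045, 0], "rot": [0, 0, 0.157], "grip": 0.07},
    {"dp": [0.003, -0.045, 0], "rot": [0, 0, 0.157], "grip": 0.07},
    {"dp": [0.003, -0.045, 0], "rot": [0, 0, 0.157], "grip": 0.07},
    {"dp": [0, -0.045, 0], "rot": [0, 0, 0.157], "grip": 0.07},
    {"dp": [0, -0.03, 0], "rot": [0, 0, 0], "grip": 0.07},
    {"dp": [0, 0, 0], "rot": [0, 0, 0], "grip": 0.07},
    {"dp": [0, 0, 0], "rot": [0, 0, 0], "grip": 0.07}
  ]
}}

```text
clock: 11.12
tcp_pos: [0.6105, -0.224, 0.176]
orientation: [-2.363, -2.055, 0.001]
contact_force: [0.5, -0.4, 1.1]
grip_width: 0.07
```

```bash
cat >> h.py <<'E'
from scipy.spatial.transform import Rotation as Q
def st():
    o=get_obs(); M=Q.from_rotvec(o['orientation']).as_matrix()
    print('t',o['clock'],'tcp',o['tcp_pos'].round(4),'yaw',round(np.degrees(np.arctan2(M[1,0],M[0,0])),1),'zaxis',M[:,2].round(3),'q7',o['joints'][6].round(2)); return o
E
python3 - <<'E'
from h import *
st();f=snap('wrist','w8')
print(proj(f,[.609,-.207,.03]))
E
```

```text
t 11.125 tcp [ 0.6105 -0.224   0.176 ] yaw 82.0 zaxis [-0.007  0.007 -1.   ] q7 1.79
(np.float64(267.77485964506604), np.float64(165.85467894292955))
```

View pics/w8.png

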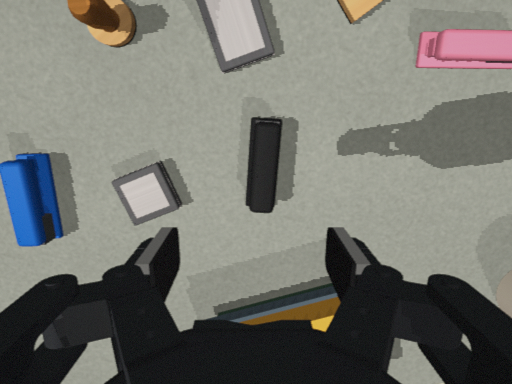

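The black stapler fills (247–282, 117–213) in this view. The short tin is at (146,192), the long tin at (237,30) and the round stamp at (112,22).

Run:
```python
from h import *
f=load('w8');im=f['img'].astype(int)
w=im[105:222,235:295];m=(w.sum(2)<110).astype(np.uint8);n,l,s,c=cv2.connectedComponentsWithStats(m);k=1+np.argmax(s[1:,4]);ys,xs=np.where(l==k);print(s[k])
for z in(.02,.04):
  P=np.array([ray(f,x+235,y+105,z)[:2]*1000 for x,y in zip(xs,ys)],np.float32);print(z,cv2.minAreaRect(P))
# long tin lid corner-based: visible portion only; stamp base
```

```text
[ 12  13  35  94 885]
0.02 ((610.8965454101562, -211.98451232910156), (30.322465896606445, 101.15595245361328), 77.92208099365234)
0.04 ((606.89599609375, -212.2609100341797), (28.44363021850586, 94.88810729980469), 77.92208099365234)
```

{"fn": "send_rows", "kwargs": {
  "motion": [
    {"dp": [-0.002, 0.014, -0.04], "rot": [0, 0, -0.07], "grip": 0.07},
    {"dp": [0, 0, -0.05], "rot": [0, 0, 0], "grip": 0.07},
    {"dp": [0, 0, -0.03], "rot": [0, 0, 0], "grip": 0.07},
    {"dp": [0, 0, 0], "rot": [0, 0, 0], "grip": 0.07},
    {"dp": [0, 0, 0], "rot": [0, 0, 0], "grip": 0.07}
  ]
}}

```text
clock: 11.8
tcp_pos: [0.6117, -0.2019, 0.0558]
orientation: [-2.428, -1.981, -0.008]
contact_force: [-0.4, -0.4, -0.2]
grip_width: 0.07
```

```bash
python3 -c "from h import *;st()"
```

```text
t 11.8 tcp [ 0.6117 -0.2019  0.0558] yaw 78.4 zaxis [-0.001  0.009 -1.   ] q7 1.73
```

{"fn": "send_rows", "kwargs": {
  "motion": [
    {"dp": [-0.004, -0.008, -0.01], "rot": [0, 0, 0], "grip": 0.07},
    {"dp": [0, 0, -0.02], "rot": [0, 0, 0], "grip": 0.07},
    {"dp": [0, 0, -0.013], "rot": [0, 0, 0], "grip": 0.07},
    {"dp": [0, 0, 0], "rot": [0, 0, 0], "grip": 0.07},
    {"dp": [0, 0, 0], "rot": [0, 0, 0], "grip": 0.07}
  ]
}}

```text
clock: 12.42
tcp_pos: [0.6091, -0.2111, 0.0125]
orientation: [-2.431, -1.983, -0.012]
contact_force: [-0.3, 0.7, 0.3]
grip_width: 0.07
```

{"fn": "send_rows", "kwargs": {
  "motion": [
    {"dp": [-0.001, 0, 0], "rot": [0, 0, 0], "grip": 0.01},
    {"dp": [0, 0, 0], "rot": [0, 0, 0], "grip": 0.01},
    {"dp": [0, 0, 0], "rot": [0, 0, 0], "grip": 0.01},
    {"dp": [0, 0, 0], "rot": [0, 0, 0], "grip": 0.01},
    {"dp": [0, 0, 0], "rot": [0, 0, 0], "grip": 0.01},
    {"dp": [0, 0, 0], "rot": [0, 0, 0], "grip": 0.01},
    {"dp": [0, 0, 0], "rot": [0, 0, 0], "grip": 0.01}
  ]
}}

```text
clock: 13.3
tcp_pos: [0.6087, -0.2111, 0.0136]
orientation: [-2.431, -1.984, -0.013]
contact_force: [-0.7, -0.2, -0.3]
grip_width: 0.0239
```

```bash
python3 -c "from h import *;o=st();print(o['contact_force'],o['grip_width'])"
```

```text
t 13.3 tcp [ 0.6087 -0.2111  0.0136] yaw 78.4 zaxis [ 0.004  0.008 -1.   ] q7 1.76
[-0.6713648  -0.23461628 -0.2954903 ] 0.023884460822035235
```

{"fn": "send_rows", "kwargs": {
  "motion": [
    {"dp": [0, 0, 0.02], "rot": [0, 0, 0], "grip": 0.01},
    {"dp": [0, 0, 0.04], "rot": [0, 0, 0], "grip": 0.01},
    {"dp": [-0.005, 0.015, 0.035], "rot": [0, 0, 0], "grip": 0.01},
    {"dp": [-0.016, 0.04, 0], "rot": [0, 0, 0.03], "grip": 0.01},
    {"dp": [-0.017, 0.045, 0], "rot": [0, 0, 0.03], "grip": 0.01},
    {"dp": [-0.017, 0.045, 0], "rot": [0, 0, 0.03], "grip": 0.01},
    {"dp": [-0.017, 0.045, 0], "rot": [0, 0, 0.03], "grip": 0.01},
    {"dp": [-0.017, 0.045, 0], "rot": [0, 0, 0.03], "grip": 0.01},
    {"dp": [-0.017, 0.045, 0], "rot": [0, 0, 0.025], "grip": 0.01},
    {"dp": [-0.017, 0.045, 0], "rot": [0, 0, 0], "grip": 0.01},
    {"dp": [-0.015, 0.035, 0], "rot": [0, 0, 0], "grip": 0.01},
    {"dp": [0, 0.01, 0], "rot": [0, 0, 0], "grip": 0.01},
    {"dp": [0, 0, 0], "rot": [0, 0, 0], "grip": 0.01},
    {"dp": [0, 0, 0], "rot": [0, 0, 0], "grip": 0.01}
  ]
}}

```text
clock: 15.05
tcp_pos: [0.4694, 0.166, 0.1282]
orientation: [2.246, 2.186, 0.036]
contact_force: [0.3, 0.4, -1.3]
grip_width: 0.0235
```

```bash
python3 -c "from h import *;o=st();print(o['contact_force'],o['grip_width'])"
```

```text
t 15.05 tcp [0.4694 0.166  0.1282] yaw 88.5 zaxis [ 0.022  0.011 -1.   ] q7 1.11
[ 0.32783284  0.39050909 -1.31638484] 0.023479898729392597
```

{"fn": "send_rows", "kwargs": {
  "motion": [
    {"dp": [-0.008, 0.008, -0.03], "rot": [-0.011, 0.022, 0], "grip": 0.01},
    {"dp": [0, 0, -0.04], "rot": [0, 0, 0], "grip": 0.01},
    {"dp": [0, 0, 0], "rot": [0, 0, 0], "grip": 0.01},
    {"dp": [0, 0, 0], "rot": [0, 0, 0], "grip": 0.01}
  ]
}}

```text
clock: 15.55
tcp_pos: [0.4653, 0.1693, 0.0592]
orientation: [2.26, 2.178, 0.003]
contact_force: [-0.7, -0.1, -1.5]
grip_width: 0.0244
```

Run:
```python
from h import *
st();f=snap('wrist','w9');g=snap('side','s9')
cv2.imwrite('pics/c9.png',np.hstack([cv2.resize(f['img'],(400,300)),cv2.resize(g['img'][100:190,160:280],(400,300),interpolation=cv2.INTER_CUBIC)])[:,:,::-1])
# predicted stapler top rect in spot pose at current height
o=get_obs()
print(proj(f,[.4614,.174,.004]),proj(f,o['tcp_pos']))
```

```text
t 15.55 tcp [0.4653 0.1693 0.0592] yaw 87.9 zaxis [ 0.003 -0.001 -1.   ] q7 1.09
(np.float64(258.7464956914785), np.float64(188.0578841227471)) (np.float64(253.08959798129808), np.float64(220.63670430955654))
```

View pics/c9.png

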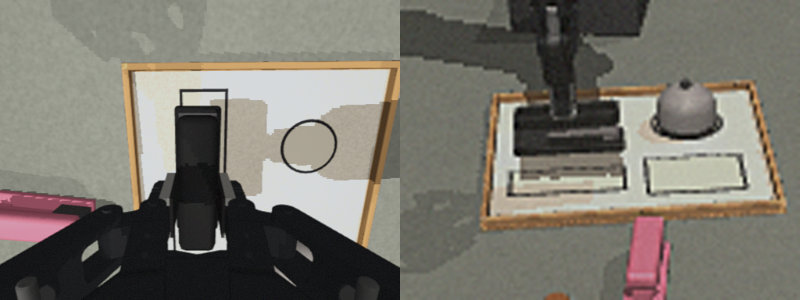

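The stapler is held level above its outline, with its ends at about (198,106) and (196,250) in the left half. The bell stands in its circle.

Run:
```python
from h import *
f=load('w9')
a=ray(f,255,140,.082);b=ray(f,251,320,.082);print(a,b,(a+b)/2,np.linalg.norm(a-b))
```

```text
[0.41614039 0.17211228 0.082     ] [0.51421804 0.16658291 0.082     ] [0.46517921 0.1693476  0.082     ] 0.0982333865959247
```

{"fn": "send_rows", "kwargs": {
  "motion": [
    {"dp": [-0.004, 0.0045, -0.01], "rot": [0, 0, 0.02], "grip": 0.01},
    {"dp": [0, 0, -0.022], "rot": [0, 0, 0], "grip": 0.01},
    {"dp": [0, 0, 0], "rot": [0, 0, 0], "grip": 0.01},
    {"dp": [0, 0, 0], "rot": [0, 0, 0], "grip": 0.01}
  ]
}}

```text
clock: 16.15
tcp_pos: [0.4625, 0.176, 0.029]
orientation: [2.233, 2.204, 0.012]
contact_force: [0.9, -0.0, -1.8]
grip_width: 0.0241
```

```bash
python3 -c "from h import *;o=st();print(o['contact_force'],o['grip_width'])"
```

```text
t 16.15 tcp [0.4625 0.176  0.029 ] yaw 89.3 zaxis [ 0.008  0.003 -1.   ] q7 1.1
[ 0.87047972 -0.04089322 -1.76072009] 0.024138781742428873
```

{"fn": "send_rows", "kwargs": {
  "motion": [
    {"dp": [-0.001, -0.002, -0.009], "rot": [0, 0.008, -0.01], "grip": 0.01},
    {"dp": [0, 0, 0], "rot": [0, 0, 0], "grip": 0.01},
    {"dp": [0, 0, -0.002], "rot": [0, 0, 0], "grip": 0.01},
    {"dp": [0, 0, 0], "rot": [0, 0, 0], "grip": 0.01}
  ]
}}

```text
clock: 16.65
tcp_pos: [0.4623, 0.1743, 0.0185]
orientation: [-2.247, -2.194, -0.006]
contact_force: [0.8, -0.5, -1.9]
grip_width: 0.0238
```

```bash
python3 -c "from h import *;o=st();print(o['contact_force'],o['grip_width'])"
```

```text
t 16.65 tcp [0.4623 0.1743 0.0185] yaw 88.6 zaxis [ 0.002  0.004 -1.   ] q7 1.1
[ 0.76014328 -0.46996492 -1.93106511] 0.023804615908489986
```

{"fn": "send_rows", "kwargs": {
  "motion": [
    {"dp": [0, 0, -0.0015], "rot": [0, 0, 0], "grip": 0.01},
    {"dp": [0, 0, 0], "rot": [0, 0, 0], "grip": 0.01},
    {"dp": [0, 0, 0], "rot": [0, 0, 0], "grip": 0.04},
    {"dp": [0, 0, 0], "rot": [0, 0, 0], "grip": 0.05},
    {"dp": [0, 0, 0.02], "rot": [0, 0, 0], "grip": 0.05},
    {"dp": [0, 0, 0.05], "rot": [0, 0, 0], "grip": 0.06},
    {"dp": [0, 0, 0.055], "rot": [0, 0, 0.03], "grip": 0.075},
    {"dp": [0, -0.02, 0.035], "rot": [0, 0, 0.03], "grip": 0.075},
    {"dp": [0, -0.045, 0], "rot": [0, 0, 0.03], "grip": 0.08},
    {"dp": [0, -0.05, 0], "rot": [0, 0, 0.03], "grip": 0.08},
    {"dp": [0, -0.05, 0], "rot": [0, 0, 0.03], "grip": 0.08},
    {"dp": [0, -0.05, 0], "rot": [0, 0, 0.03], "grip": 0.08},
    {"dp": [0, -0.05, 0], "rot": [0, 0, 0.03], "grip": 0.08},
    {"dp": [0, -0.05, 0], "rot": [0, 0, 0], "grip": 0.08},
    {"dp": [0, -0.04, 0], "rot": [0, 0, 0], "grip": 0.08},
    {"dp": [0, -0.02, 0], "rot": [0, 0, 0], "grip": 0.08},
    {"dp": [0, 0, 0], "rot": [0, 0, 0], "grip": 0.08},
    {"dp": [0, 0, 0], "rot": [0, 0, 0], "grip": 0.08}
  ]
}}

```text
clock: 18.9
tcp_pos: [0.4622, -0.2104, 0.1853]
orientation: [1.989, 2.425, 0.018]
contact_force: [0.5, -0.5, 0.2]
grip_width: 0.0798
```

Run:
```python
from h import *
st();f=snap('wrist','w10')
im=f['img'].astype(int);u,v=map(int,proj(f,[.464,-.223,.02]));print(u,v)
h=45;w=im[v-h:v+h,u-h:u+h];bg=np.median(im[60:200].reshape(-1,3),0);print(bg)
n,l,s,c=cv2.connectedComponentsWithStats((w.sum(2)>bg.sum()+90).astype(np.uint8));k=1+np.argmax(s[1:,4]);ys,xs=np.where(l==k);print(s[k])
P=np.array([ray(f,x+u-h,y+v-h,.02)[:2]*1000 for x,y in zip(xs,ys)],np.float32);print(cv2.minAreaRect(P))
```

```text
t 18.9 tcp [ 0.4622 -0.2104  0.1853] yaw 101.3 zaxis [ 0.011  0.006 -1.   ] q7 2.17
240 162
[147. 149. 137.]
[  29   16   36   60 2096]
((464.5903015136719, -221.32102966308594), (65.6935043334961, 38.07573699951172), 11.257331848144531)
```

View pics/w10.png

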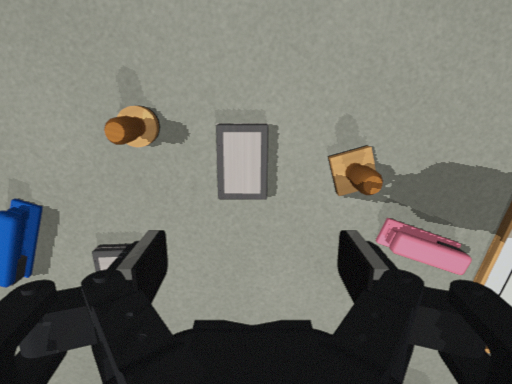

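The long tin is at (242,161), square to the jaws. The round stamp is at (137,127) and the square stamp at (353,170).

{"fn": "send_rows", "kwargs": {
  "motion": [
    {"dp": [0.0025, -0.011, -0.03], "rot": [-0.006, 0.011, 0], "grip": 0.085},
    {"dp": [0, 0, -0.05], "rot": [0, 0, 0], "grip": 0.085},
    {"dp": [0, 0, -0.05], "rot": [0, 0, 0], "grip": 0.085},
    {"dp": [0, 0, 0], "rot": [0, 0, 0], "grip": 0.085},
    {"dp": [0, 0, 0], "rot": [0, 0, 0], "grip": 0.085}
  ]
}}

```text
clock: 19.58
tcp_pos: [0.4689, -0.2154, 0.0552]
orientation: [1.977, 2.436, 0.008]
contact_force: [0.2, 0.3, 0.9]
grip_width: 0.0852
```

```bash
python3 -c "
from h import *;o=st();f=load('w10');print(ray(f,138,127,.014))"
```

```text
t 19.575 tcp [ 0.4689 -0.2154  0.0552] yaw 101.9 zaxis [ 0.006  0.001 -1.   ] q7 2.27
[ 0.44847425 -0.33814312  0.014     ]
```

{"fn": "send_rows", "kwargs": {
  "motion": [
    {"dp": [-0.004, -0.006, -0.01], "rot": [0, 0.005, -0.01], "grip": 0.085},
    {"dp": [0, 0, -0.03], "rot": [0, 0, 0], "grip": 0.085},
    {"dp": [0, 0, 0], "rot": [0, 0, 0], "grip": 0.085},
    {"dp": [0, 0, 0], "rot": [0, 0, 0], "grip": 0.085}
  ]
}}

```text
clock: 20.08
tcp_pos: [0.4691, -0.2237, 0.0201]
orientation: [1.987, 2.421, 0.009]
contact_force: [0.9, 1.1, -0.2]
grip_width: 0.085
```

```bash
python3 -c "
from h import *;o=st();print(o['contact_force'])"
```

```text
t 20.075 tcp [ 0.4691 -0.2237  0.0201] yaw 101.2 zaxis [ 0.011 -0.002 -1.   ] q7 2.3
[ 0.91853691  1.09731055 -0.18255222]
```

{"fn": "send_rows", "kwargs": {
  "motion": [
    {"dp": [-0.0045, 0.002, -0.01], "rot": [0, 0.01, 0], "grip": 0.08},
    {"dp": [0, 0, -0.009], "rot": [0, 0, 0], "grip": 0.08},
    {"dp": [0, 0, 0], "rot": [0, 0, 0], "grip": 0.08},
    {"dp": [0, 0, 0], "rot": [0, 0, 0], "grip": 0.08}
  ]
}}

```text
clock: 20.58
tcp_pos: [0.4654, -0.222, 0.0017]
orientation: [1.991, 2.425, 0.0]
contact_force: [0.9, -0.3, -0.0]
grip_width: 0.0799
```

```bash
python3 -c "
from h import *;o=st();print(o['contact_force'])"
```

```text
t 20.575 tcp [ 0.4654 -0.222   0.0017] yaw 101.2 zaxis [ 0.003 -0.003 -1.   ] q7 2.31
[ 0.94106708 -0.29857505 -0.01497506]
```

{"fn": "send_rows", "kwargs": {
  "motion": [
    {"dp": [0, 0, -0.001], "rot": [0, 0, 0], "grip": 0.035},
    {"dp": [0, 0, 0], "rot": [0, 0, 0], "grip": 0.035},
    {"dp": [0, 0, 0], "rot": [0, 0, 0], "grip": 0.035},
    {"dp": [0, 0, 0], "rot": [0, 0, 0], "grip": 0.035},
    {"dp": [0, 0, 0], "rot": [0, 0, 0], "grip": 0.035},
    {"dp": [0, 0, 0], "rot": [0, 0, 0], "grip": 0.035}
  ],
  "grip_force": 50
}}

```text
clock: 21.32
tcp_pos: [0.4657, -0.2222, 0.001]
orientation: [1.99, 2.424, 0.001]
contact_force: [-1.3, 0.5, 0.0]
grip_width: 0.0349
```

```bash
python3 -c "
from h import *;o=st();print(o['contact_force'])"
```

```text
t 21.325 tcp [ 0.4657 -0.2222  0.001 ] yaw 101.2 zaxis [ 0.004 -0.003 -1.   ] q7 2.31
[-1.25121247  0.46492455  0.01767019]
```

{"fn": "send_rows", "kwargs": {
  "motion": [
    {"dp": [0, 0, 0], "rot": [0, 0, 0], "grip": 0.02},
    {"dp": [0, 0, 0], "rot": [0, 0, 0], "grip": 0.02},
    {"dp": [0, 0, 0], "rot": [0, 0, 0], "grip": 0.02}
  ]
}}

```text
clock: 21.7
tcp_pos: [0.4657, -0.2222, 0.001]
orientation: [1.99, 2.424, 0.001]
contact_force: [-0.1, 0.3, 0.6]
grip_width: 0.0203
```

Run:
```python
from h import *
o=st();print(o['contact_force'],o['grip_width']);f=snap('wrist','w11');g=snap('side','s11')
a=cv2.resize(f['img'][120:330,110:390],(400,300)); b=cv2.resize(g['img'][205:280,165:265],(400,300),interpolation=cv2.INTER_CUBIC)
cv2.imwrite('pics/c11.png',np.hstack([a,b])[:,:,::-1])
```

```text
t 21.7 tcp [ 0.4657 -0.2222  0.001 ] yaw 101.2 zaxis [ 0.004 -0.003 -1.   ] q7 2.31
[-0.09578911  0.30776391  0.6157564 ] 0.020297020141351842
```

View pics/c11.png

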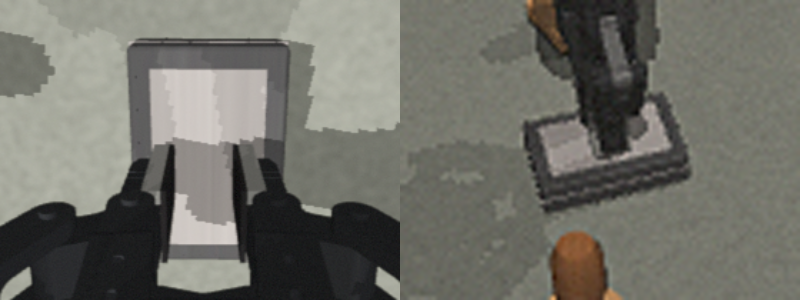

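The left half shows the fingers closed above the lid; they never reached the tin's sides. The true tips are about 20 mm or more higher than the reported TCP, which also explains the bell's 48 mm reading. I'll open and go lower, guarded by force.

{"fn": "send_rows", "kwargs": {
  "motion": [
    {"dp": [0, 0, 0.006], "rot": [0, 0, 0], "grip": 0.075},
    {"dp": [0, 0, 0], "rot": [0, 0, 0], "grip": 0.075},
    {"dp": [0, 0, 0], "rot": [0, 0, 0], "grip": 0.075},
    {"dp": [0, 0, 0], "rot": [0, 0, 0], "grip": 0.075},
    {"dp": [0, 0, -0.006], "rot": [0, 0, 0], "grip": 0.075},
    {"dp": [0, 0, -0.006], "rot": [0, 0, 0], "grip": 0.075},
    {"dp": [0, 0, -0.005], "rot": [0, 0, 0], "grip": 0.075},
    {"dp": [0, 0, 0], "rot": [0, 0, 0], "grip": 0.075}
  ]
}}

```text
clock: 22.8
tcp_pos: [0.4655, -0.2221, -0.0112]
orientation: [1.991, 2.425, 0.0]
contact_force: [-0.1, -0.8, 0.6]
grip_width: 0.0747
```

```bash
python3 -c "
from h import *;o=st();print(o['contact_force'],o['grip_width'])"
```

```text
t 22.8 tcp [ 0.4655 -0.2221 -0.0112] yaw 101.2 zaxis [ 0.003 -0.003 -1.   ] q7 2.31
[-0.14871047 -0.83754695  0.59438621] 0.07473594512082185
```

{"fn": "send_rows", "kwargs": {
  "motion": [
    {"dp": [0, 0, -0.003], "rot": [0, 0, 0], "grip": 0.07},
    {"dp": [0, 0, -0.003], "rot": [0, 0, 0], "grip": 0.07},
    {"dp": [0, 0, 0], "rot": [0, 0, 0], "grip": 0.04},
    {"dp": [0, 0, 0], "rot": [0, 0, 0], "grip": 0.04},
    {"dp": [0, 0, 0], "rot": [0, 0, 0], "grip": 0.04}
  ]
}}

```text
clock: 23.42
tcp_pos: [0.4655, -0.222, -0.0172]
orientation: [1.991, 2.425, 0.001]
contact_force: [-0.5, 0.4, -0.6]
grip_width: 0.0542
```

```bash
python3 -c "
from h import *;o=st();print(o['contact_force'],o['grip_width'])"
```

```text
t 23.425 tcp [ 0.4655 -0.222  -0.0172] yaw 101.2 zaxis [ 0.004 -0.002 -1.   ] q7 2.32
[-0.48806461  0.37708531 -0.582411  ] 0.05418277605529765
```

The tin is held (54 mm reading). Lifting and carrying it high past the square stamp.

{"fn": "send_rows", "kwargs": {
  "motion": [
    {"dp": [0, 0, 0.02], "rot": [0, 0, 0], "grip": 0.04},
    {"dp": [0, 0, 0.04], "rot": [0, 0, 0], "grip": 0.04},
    {"dp": [0.005, 0, 0.05], "rot": [0, 0, 0], "grip": 0.04},
    {"dp": [0.015, 0.015, 0.03], "rot": [0, 0, -0.03], "grip": 0.04},
    {"dp": [0.015, 0.04, 0], "rot": [0, 0, -0.03], "grip": 0.04},
    {"dp": [0.015, 0.045, 0], "rot": [0, 0, -0.03], "grip": 0.04},
    {"dp": [0.015, 0.045, 0], "rot": [0, 0, -0.03], "grip": 0.04},
    {"dp": [0.015, 0.045, 0], "rot": [0, 0, -0.03], "grip": 0.04},
    {"dp": [0.012, 0.045, 0], "rot": [0, 0, -0.03], "grip": 0.04},
    {"dp": [0.012, 0.045, 0], "rot": [0, 0, -0.03], "grip": 0.04},
    {"dp": [0.01, 0.045, 0], "rot": [0, 0, -0.01], "grip": 0.04},
    {"dp": [0, 0.035, 0], "rot": [0, 0, 0], "grip": 0.04},
    {"dp": [0, 0.02, 0], "rot": [0, 0, 0], "grip": 0.04},
    {"dp": [0, 0, 0], "rot": [0, 0, 0], "grip": 0.04},
    {"dp": [0, 0, 0], "rot": [0, 0, 0], "grip": 0.04}
  ]
}}

```text
clock: 25.3
tcp_pos: [0.5779, 0.1673, 0.1258]
orientation: [2.26, 2.177, -0.003]
contact_force: [0.5, 0.0, -1.4]
grip_width: 0.0543
```

```bash
python3 -c "
from h import *;o=st();print(o['contact_force'],o['grip_width'])"
```

```text
t 25.3 tcp [0.5779 0.1673 0.1258] yaw 87.9 zaxis [ 0.001 -0.004 -1.   ] q7 1.28
[ 0.53844007  0.0153257  -1.37379621] 0.05431904658038841
```

{"fn": "send_rows", "kwargs": {
  "motion": [
    {"dp": [0.004, 0.0035, -0.02], "rot": [0.004, 0, 0.01], "grip": 0.04},
    {"dp": [0, 0, -0.045], "rot": [0, 0, 0], "grip": 0.04},
    {"dp": [0, 0, -0.035], "rot": [0, 0, 0], "grip": 0.04},
    {"dp": [0, 0, 0], "rot": [0, 0, 0], "grip": 0.04},
    {"dp": [0, 0, 0], "rot": [0, 0, 0], "grip": 0.04}
  ]
}}

```text
clock: 25.92
tcp_pos: [0.5833, 0.1635, 0.0211]
orientation: [2.258, 2.18, 0.0]
contact_force: [0.6, 0.2, 0.5]
grip_width: 0.0545
```

```bash
python3 -c "
from h import *;o=st();print(o['contact_force'],o['grip_width'])"
```

```text
t 25.925 tcp [0.5833 0.1635 0.0211] yaw 88.0 zaxis [ 0.002 -0.002 -1.   ] q7 1.33
[0.56324062 0.23854362 0.46541736] 0.054523805239824676
```

{"fn": "send_rows", "kwargs": {
  "motion": [
    {"dp": [-0.001, 0.0073, -0.005], "rot": [0, 0, 0.01], "grip": 0.04},
    {"dp": [0, 0, -0.012], "rot": [0, 0, 0], "grip": 0.04},
    {"dp": [0, 0, 0], "rot": [0, 0, 0], "grip": 0.04},
    {"dp": [0, 0, 0], "rot": [0, 0, 0], "grip": 0.04}
  ]
}}

```text
clock: 26.42
tcp_pos: [0.5844, 0.1721, 0.0059]
orientation: [2.245, 2.191, 0.008]
contact_force: [-0.2, 0.2, -0.2]
grip_width: 0.0549
```

Run:
```python
from h import *
o=st();print(o['contact_force'],o['grip_width']);f=snap('wrist','w12')
cv2.imwrite('pics/c12.png',f['img'][:,:,::-1])
```

```text
t 26.425 tcp [0.5844 0.1721 0.0059] yaw 88.6 zaxis [ 0.007  0.    -1.   ] q7 1.33
[-0.17886366  0.22258685 -0.20070603] 0.05494315220139417
```

View pics/c12.png

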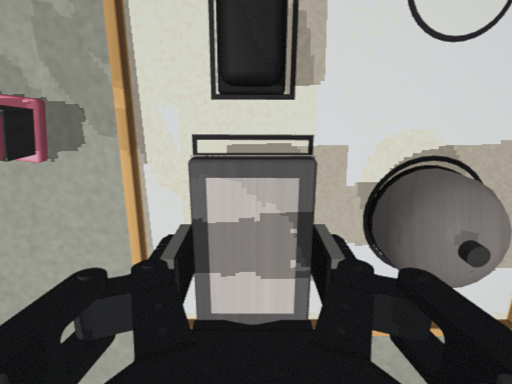

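The tin is held above its outline, parallel to it. The stapler is inside its rectangle and the bell is in its circle. Lowering.

{"fn": "send_rows", "kwargs": {
  "motion": [
    {"dp": [-0.002, -0.0013, -0.008], "rot": [0, 0.006, 0], "grip": 0.04},
    {"dp": [0, 0, -0.006], "rot": [0, 0, 0], "grip": 0.04},
    {"dp": [0, 0, 0], "rot": [0, 0, 0], "grip": 0.04},
    {"dp": [0, 0, 0], "rot": [0, 0, 0], "grip": 0.04}
  ]
}}

```text
clock: 26.98
tcp_pos: [0.5821, 0.1704, -0.0091]
orientation: [2.249, 2.194, 0.0]
contact_force: [0.2, -0.4, -0.6]
grip_width: 0.0544
```

```bash
python3 -c "
from h import *;o=st();print(o['contact_force'],o['grip_width'])"
```

```text
t 26.975 tcp [ 0.5821  0.1704 -0.0091] yaw 88.6 zaxis [ 0. -0. -1.] q7 1.34
[ 0.22668381 -0.35839632 -0.55519139] 0.05436883330547948
```

{"fn": "send_rows", "kwargs": {
  "motion": [
    {"dp": [0, 0, -0.004], "rot": [0, 0, 0], "grip": 0.04},
    {"dp": [0, 0, 0], "rot": [0, 0, 0], "grip": 0.04},
    {"dp": [0, 0, 0], "rot": [0, 0, 0], "grip": 0.065},
    {"dp": [0, 0, 0], "rot": [0, 0, 0], "grip": 0.07},
    {"dp": [0, 0, 0.01], "rot": [0, 0, 0], "grip": 0.07},
    {"dp": [0, 0, 0.04], "rot": [0, 0, 0], "grip": 0.07},
    {"dp": [0, 0, 0.06], "rot": [0, 0, 0], "grip": 0.07},
    {"dp": [-0.01, -0.03, 0.06], "rot": [0, 0, -0.15], "grip": 0.07},
    {"dp": [-0.013, -0.05, 0.03], "rot": [0, 0, -0.15], "grip": 0.07},
    {"dp": [-0.013, -0.05, 0], "rot": [0, 0, -0.15], "grip": 0.07},
    {"dp": [-0.013, -0.05, 0], "rot": [0, 0, -0.15], "grip": 0.07},
    {"dp": [-0.013, -0.05, 0], "rot": [0, 0, -0.15], "grip": 0.07},
    {"dp": [-0.013, -0.05, 0], "rot": [0, 0, -0.15], "grip": 0.07},
    {"dp": [-0.013, -0.05, 0], "rot": [0, 0, -0.15], "grip": 0.07},
    {"dp": [-0.013, -0.05, 0], "rot": [0, 0, -0.15], "grip": 0.07},
    {"dp": [-0.013, -0.05, 0], "rot": [0, 0, 0], "grip": 0.07},
    {"dp": [-0.013, -0.04, 0], "rot": [0, 0, 0], "grip": 0.07},
    {"dp": [-0.005, -0.03, 0], "rot": [0, 0, 0], "grip": 0.07},
    {"dp": [0, 0, 0], "rot": [0, 0, 0], "grip": 0.07},
    {"dp": [0, 0, 0], "rot": [0, 0, 0], "grip": 0.07}
  ]
}}

```text
clock: 29.48
tcp_pos: [0.4461, -0.34, 0.201]
orientation: [3.101, 0.479, 0.036]
contact_force: [-0.2, -0.6, -0.2]
grip_width: 0.0699
```

Run:
```python
from h import *
st();f=snap('wrist','w13');p=proj(f,[.448,-.340,.014]);print(p)
im=f['img'].astype(int);u,v=map(int,p);h=60
w=im[max(v-h,0):v+h,max(u-h,0):u+h];m=((w[...,0]-w[...,2])>35).astype(np.uint8)
n,l,s,c=cv2.connectedComponentsWithStats(m);k=1+np.argmax(s[1:,4]);print(s[k][0]+u-h,s[k][1]+v-h,s[k][2:])
cv2.imwrite('pics/c13.png',f['img'][:,:,::-1])
```

```text
t 29.475 tcp [ 0.4461 -0.34    0.201 ] yaw 17.6 zaxis [ 0.023 -0.    -1.   ] q7 1.13
(np.float64(250.31627622976015), np.float64(160.0404862438765))
232 142 [  38   40 1185]
```

View pics/c13.png

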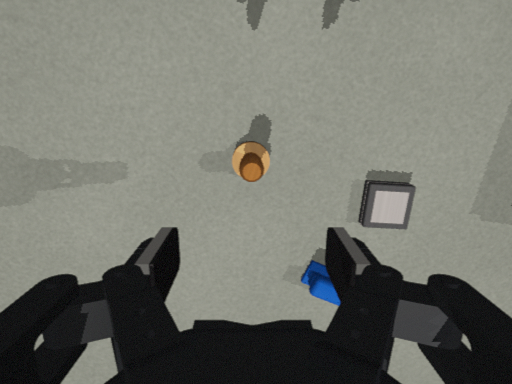

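The round stamp is at (251,161), midway between the fingers, and the square tin is clear at (388,205).

{"fn": "send_rows", "kwargs": {
  "motion": [
    {"dp": [0.0025, 0, -0.04], "rot": [0, 0.022, 0], "grip": 0.07},
    {"dp": [0, 0, -0.04], "rot": [0, 0, 0], "grip": 0.07},
    {"dp": [0, 0, -0.03], "rot": [0, 0, 0], "grip": 0.07},
    {"dp": [0, 0, 0], "rot": [0, 0, 0], "grip": 0.07},
    {"dp": [0, 0, 0], "rot": [0, 0, 0], "grip": 0.07}
  ]
}}

```text
clock: 30.15
tcp_pos: [0.4535, -0.3341, 0.0907]
orientation: [-3.102, -0.496, -0.01]
contact_force: [0.8, -0.1, 0.7]
grip_width: 0.0703
```

```bash
python3 -c "
from h import *;o=st();f=load('w13');print(ray(f,251,160.5,.014),ray(f,251.5,173,.066))"
```

```text
t 30.15 tcp [ 0.4535 -0.3341  0.0907] yaw 18.2 zaxis [ 0.006  0.001 -1.   ] q7 1.23
[ 0.44892224 -0.34028013  0.014     ] [ 0.44928848 -0.34301348  0.066     ]
```

Stamp at about (0.449, −0.341).

{"fn": "send_rows", "kwargs": {
  "motion": [
    {"dp": [-0.0045, -0.007, -0.01], "rot": [0, 0.006, 0], "grip": 0.07},
    {"dp": [0, 0, 0], "rot": [0, 0, 0], "grip": 0.07},
    {"dp": [0, 0, -0.03], "rot": [0, 0, 0], "grip": 0.07},
    {"dp": [0, 0, 0], "rot": [0, 0, 0], "grip": 0.07}
  ]
}}

```text
clock: 30.65
tcp_pos: [0.4511, -0.343, 0.0532]
orientation: [3.1, 0.497, 0.009]
contact_force: [-0.9, 0.4, -0.4]
grip_width: 0.07
```

```bash
python3 -c "
from h import *;o=st();print(o['contact_force'])"
```

```text
t 30.65 tcp [ 0.4511 -0.343   0.0532] yaw 18.2 zaxis [ 0.006 -0.001 -1.   ] q7 1.28
[-0.93364421  0.40640137 -0.37502317]
```

{"fn": "send_rows", "kwargs": {
  "motion": [
    {"dp": [-0.002, 0.002, -0.02], "rot": [0, 0.005, 0], "grip": 0.07},
    {"dp": [0, 0, -0.018], "rot": [0, 0, 0], "grip": 0.07},
    {"dp": [0, 0, 0], "rot": [0, 0, 0], "grip": 0.07},
    {"dp": [0, 0, 0], "rot": [0, 0, 0], "grip": 0.07}
  ]
}}

```text
clock: 31.15
tcp_pos: [0.4502, -0.342, 0.0151]
orientation: [3.099, 0.496, 0.004]
contact_force: [-0.3, -0.2, 0.1]
grip_width: 0.0704
```

```bash
python3 -c "
from h import *;o=st();print(o['contact_force'])"
```

```text
t 31.15 tcp [ 0.4502 -0.342   0.0151] yaw 18.2 zaxis [ 0.003 -0.003 -1.   ] q7 1.31
[-0.31999355 -0.23355703  0.10574577]
```

{"fn": "send_rows", "kwargs": {
  "motion": [
    {"dp": [-0.001, 0.001, -0.003], "rot": [0, 0.003, 0], "grip": 0.04},
    {"dp": [0, 0, 0], "rot": [0, 0, 0], "grip": 0.01},
    {"dp": [0, 0, 0], "rot": [0, 0, 0], "grip": 0.01},
    {"dp": [0, 0, 0], "rot": [0, 0, 0], "grip": 0.01},
    {"dp": [0, 0, 0], "rot": [0, 0, 0], "grip": 0.01},
    {"dp": [0, 0, 0], "rot": [0, 0, 0], "grip": 0.01},
    {"dp": [0, 0, 0], "rot": [0, 0, 0], "grip": 0.01}
  ],
  "grip_force": 40
}}

```text
clock: 32.02
tcp_pos: [0.4499, -0.3414, 0.0131]
orientation: [3.098, 0.496, 0.002]
contact_force: [-0.1, -0.4, -0.5]
grip_width: 0.0246
```

```bash
python3 -c "
from h import *;o=st();print(o['contact_force'],o['grip_width'])"
```

```text
t 32.025 tcp [ 0.4499 -0.3414  0.0131] yaw 18.2 zaxis [ 0.002 -0.004 -1.   ] q7 1.31
[-0.12514798 -0.38222159 -0.52985332] 0.024648847328604118
```

{"fn": "send_rows", "kwargs": {
  "motion": [
    {"dp": [0, 0, 0.02], "rot": [0, 0, 0], "grip": 0.01},
    {"dp": [0, 0, 0.04], "rot": [0, 0, 0], "grip": 0.01},
    {"dp": [0, 0, 0.05], "rot": [0, 0, 0], "grip": 0.01},
    {"dp": [0.001, 0.02, 0.02], "rot": [0, 0, 0], "grip": 0.01},
    {"dp": [0.002, 0.04, 0], "rot": [0, 0, 0], "grip": 0.01},
    {"dp": [0.002, 0.05, 0], "rot": [0, 0, 0], "grip": 0.01},
    {"dp": [0.002, 0.05, 0], "rot": [0, 0, 0], "grip": 0.01},
    {"dp": [0.002, 0.05, 0], "rot": [0, 0, 0], "grip": 0.01},
    {"dp": [0.002, 0.05, 0], "rot": [0, 0, 0], "grip": 0.01},
    {"dp": [0.002, 0.05, 0], "rot": [0, 0, 0], "grip": 0.01},
    {"dp": [0.002, 0.05, 0], "rot": [0, 0, 0], "grip": 0.01},
    {"dp": [0.001, 0.05, 0], "rot": [0, 0, 0], "grip": 0.01},
    {"dp": [0, 0.05, 0], "rot": [0, 0, 0], "grip": 0.01},
    {"dp": [0, 0.05, 0], "rot": [0, 0, 0], "grip": 0.01},
    {"dp": [0, 0.045, 0], "rot": [0, 0, 0], "grip": 0.01},
    {"dp": [0, 0.035, 0], "rot": [0, 0, 0], "grip": 0.01},
    {"dp": [0, 0.015, 0], "rot": [0, 0, 0], "grip": 0.01},
    {"dp": [0, 0, 0], "rot": [0, 0, 0], "grip": 0.01},
    {"dp": [0, 0, 0], "rot": [0, 0, 0], "grip": 0.01}
  ]
}}

```text
clock: 34.4
tcp_pos: [0.4667, 0.2749, 0.1697]
orientation: [3.104, 0.472, 0.038]
contact_force: [-0.5, -0.1, -0.5]
grip_width: 0.0248
```

```bash
python3 -c "
from h import *;o=st();print(o['contact_force'],o['grip_width'])"
```

```text
t 34.4 tcp [0.4667 0.2749 0.1697] yaw 17.3 zaxis [ 0.024  0.002 -1.   ] q7 -0.16
[-0.47615138 -0.09862261 -0.52862859] 0.024800081058894877
```

{"fn": "send_rows", "kwargs": {
  "motion": [
    {"dp": [-0.0025, -0.001, -0.03], "rot": [-0.002, 0.024, 0], "grip": 0.01},
    {"dp": [0, 0, -0.045], "rot": [0, 0, 0], "grip": 0.01},
    {"dp": [0, 0, -0.03], "rot": [0, 0, 0], "grip": 0.01},
    {"dp": [0, 0, 0], "rot": [0, 0, 0], "grip": 0.01},
    {"dp": [0, 0, 0], "rot": [0, 0, 0], "grip": 0.01}
  ]
}}

```text
clock: 35.02
tcp_pos: [0.4673, 0.2659, 0.0654]
orientation: [3.108, 0.454, 0.005]
contact_force: [0.3, 0.1, -0.2]
grip_width: 0.0249
```

```bash
python3 -c "
from h import *;o=st();print(o['contact_force'],o['grip_width'])"
```

```text
t 35.025 tcp [0.4673 0.2659 0.0654] yaw 16.6 zaxis [ 0.003  0.    -1.   ] q7 -0.04
[ 0.26682524  0.14802734 -0.17750963] 0.024893513102305784
```

{"fn": "send_rows", "kwargs": {
  "motion": [
    {"dp": [-0.003, 0.008, -0.01], "rot": [0, 0.003, 0], "grip": 0.01},
    {"dp": [0, 0, -0.018], "rot": [0, 0, 0], "grip": 0.01},
    {"dp": [0, 0, 0], "rot": [0, 0, 0], "grip": 0.01},
    {"dp": [0, 0, 0], "rot": [0, 0, 0], "grip": 0.01}
  ]
}}

```text
clock: 35.52
tcp_pos: [0.4654, 0.2756, 0.038]
orientation: [-3.106, -0.454, -0.005]
contact_force: [0.9, 0.3, 0.1]
grip_width: 0.0245
```

```bash
python3 -c "
from h import *;o=st();print(o['contact_force'],o['grip_width'])"
```

```text
t 35.525 tcp [0.4654 0.2756 0.038 ] yaw 16.6 zaxis [ 0.003  0.003 -1.   ] q7 -0.03
[0.89115227 0.25585834 0.06895827] 0.02445759546518454
```

{"fn": "send_rows", "kwargs": {
  "motion": [
    {"dp": [-0.001, -0.0015, -0.01], "rot": [-0.003, 0.003, 0], "grip": 0.01},
    {"dp": [0, 0, -0.008], "rot": [0, 0, 0], "grip": 0.01},
    {"dp": [0, 0, 0], "rot": [0, 0, 0], "grip": 0.01},
    {"dp": [0, 0, 0], "rot": [0, 0, 0], "grip": 0.01}
  ]
}}

```text
clock: 36.02
tcp_pos: [0.4645, 0.2739, 0.0188]
orientation: [-3.109, -0.454, 0.0]
contact_force: [-1.0, 0.5, -0.2]
grip_width: 0.0249
```

```bash
python3 -c "
from h import *;o=st();print(o['contact_force'],o['grip_width'])"
```

```text
t 36.025 tcp [0.4645 0.2739 0.0188] yaw 16.6 zaxis [-0.  0. -1.] q7 -0.01
[-0.98383181  0.51001916 -0.20092451] 0.0248852939039691
```

{"fn": "send_rows", "kwargs": {
  "motion": [
    {"dp": [0, 0, -0.0018], "rot": [0, 0, 0], "grip": 0.01},
    {"dp": [0, 0, 0], "rot": [0, 0, 0], "grip": 0.01},
    {"dp": [0, 0, 0], "rot": [0, 0, 0], "grip": 0.04},
    {"dp": [0, 0, 0], "rot": [0, 0, 0], "grip": 0.06},
    {"dp": [0, 0, 0], "rot": [0, 0, 0], "grip": 0.06},
    {"dp": [0, 0, 0.03], "rot": [0, 0, 0], "grip": 0.06},
    {"dp": [0, 0, 0.05], "rot": [0, 0, 0], "grip": 0.06},
    {"dp": [0, 0, 0.06], "rot": [0, 0, 0], "grip": 0.06},
    {"dp": [0, 0.02, 0.03], "rot": [0, 0, 0], "grip": 0.06},
    {"dp": [-0.01, 0.05, 0], "rot": [0, 0, 0], "grip": 0.06},
    {"dp": [-0.02, 0.055, 0], "rot": [0, 0, 0], "grip": 0.06},
    {"dp": [-0.02, 0.055, 0], "rot": [0, 0, 0], "grip": 0.06},
    {"dp": [-0.02, 0.055, 0], "rot": [0, 0, 0], "grip": 0.06},
    {"dp": [-0.02, 0.055, 0], "rot": [0, 0, 0], "grip": 0.06},
    {"dp": [-0.02, 0.04, 0], "rot": [0, 0, 0], "grip": 0.06},
    {"dp": [0, 0, 0], "rot": [0, 0, 0], "grip": 0.06}
  ]
}}

```text
clock: 38.02
tcp_pos: [0.3487, 0.6125, 0.1942]
orientation: [-3.105, -0.447, -0.002]
contact_force: [-0.1, -0.4, 0.4]
grip_width: 0.0601
```

Run:
```python
from h import *
st();f=snap('top','top2');g=snap('side','s14')
a=cv2.resize(f['img'][145:280,60:260],(480,324),interpolation=cv2.INTER_CUBIC);a=np.clip(a*1.3,0,255).astype(np.uint8);b=cv2.resize(g['img'][110:180,175:285],(320,204),interpolation=cv2.INTER_CUBIC)
o=np.zeros((324,800,3),np.uint8);o[:,:480]=a;o[:204,480:]=b;cv2.imwrite('pics/c14.png',o[:,:,::-1])
im=f['img'].astype(int)
def ms(nm,X,h,zt,fn,T):
    u,v=map(int,proj(f,X));w=im[v-h:v+h,u-h:u+h];n,l,s,c=cv2.connectedComponentsWithStats(fn(w).astype(np.uint8))
    k=1+np.argmax(s[1:,4]);ys,xs=np.where(l==k);P=np.array([ray(f,x+u-h,y+v-h,zt)[:2]*1000 for x,y in zip(xs,ys)],np.float32)
    r=cv2.minAreaRect(P);print(nm,s[k,4],'rect',np.round(r[0],1),np.round(r[1]),round(r[2],1),'target',T)
wood=lambda w:(w[...,0]-w[...,2])>40
ms('stamp',(.464,.274,.018),15,.018,wood,(464.2,274))
ms('stapler',(.461,.174,.03),20,.034,lambda w:w.sum(2)<100,(461.4,174))
ms('tin all',(.581,.171,.024),22,.024,lambda w:w.sum(2)<230,(581.4,170.8))
ms('bell',(.584,.271,.028),15,.02,lambda w:w.sum(2)<380,(584.2,270.7))
ms('sq',(.45,-.097,.014),20,.014,wood,'start 450,-96')
bg=np.median(im[200:350,150:450].reshape(-1,3),0)
ms('shorttin',(.6244,-.3447,.02),20,.02,lambda w:w.sum(2)>bg.sum()+90,'start 625,-345')
```

```text
t 38.025 tcp [0.3487 0.6125 0.1942] yaw 16.4 zaxis [ 0.001  0.004 -1.   ] q7 -0.64
stamp 266 rect [462.5 272.6] [45. 44.] 40.7 target (464.2, 274)
stapler 567 rect [464.2 169.5] [35. 94.] 88.5 target (461.4, 174)
tin all 439 rect [579.  167.4] [64. 90.] 88.6 target (581.4, 170.8)
bell 596 rect [584.3 273.4] [66. 69.] 3.0 target (584.2, 270.7)
sq 368 rect [450.2 -96.4] [47. 47.] 27.6 target start 450,-96
shorttin 205 rect [ 624.6 -345.1] [36. 36.] 13.8 target start 625,-345
```

View pics/c14.png

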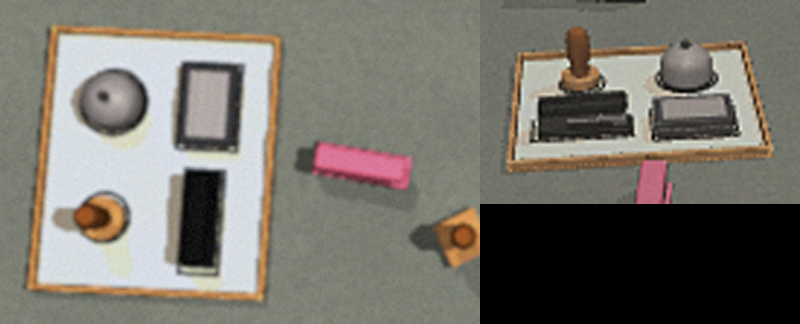

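All four stand upright within their outlines. The stapler may sit a little towards +x, so I'll check it and the tin with tighter masks.

Run:
```python
from h import *
f=load('top2');S=4;im=cv2.resize(f['img'],None,fx=S,fy=S,interpolation=cv2.INTER_CUBIC).astype(int)
def ms(nm,X,h,zt,fn):
    u,v=[int(c*S) for c in proj(f,X)];h*=S;w=im[v-h:v+h,u-h:u+h];n,l,s,c=cv2.connectedComponentsWithStats(fn(w).astype(np.uint8))
    k=l[h,h] if l[h,h] else 1+np.argmax(s[1:,4]);ys,xs=np.where(l==k)
    P=np.array([ray(f,(x+u-h+.5)/S-.5,(y+v-h+.5)/S-.5,zt)[:2]*1000 for x,y in zip(xs,ys)],np.float32);print(nm,P.mean(0),cv2.minAreaRect(P))
for t in(40,60,80): ms('stapler',(.461,.174,.03),24,.04,lambda w:w.sum(2)<t)
ms('tin lid',(.581,.171,.024),18,.024,lambda w:w.sum(2)>260)
```

```text
stapler [464.6853  167.98752] ((464.1134033203125, 168.4322509765625), (31.599267959594727, 91.45309448242188), 88.8166275024414)
stapler [463.931   168.44307] ((464.0206298828125, 168.3218536376953), (33.02085876464844, 92.41026306152344), 88.82015228271484)
stapler [463.99045 168.2977 ] ((464.01495361328125, 167.9081268310547), (34.7269287109375, 93.32749938964844), 88.58846282958984)
tin lid [581.1806  169.05698] ((581.3486328125, 169.09823608398438), (41.37338638305664, 69.31707000732422), 88.65017700195312)
```

```bash
python3 -c "from h import *;print(hand_in())"
```

```text
the job is handed in; nothing more can be done
None
```

I put the bell, stapler, long tin and round stamp upright inside their own outlines, released them, moved the arm away and handed the job in at about 38 s. No verdict came back.

My last checks, from the final top and side views:

| Item | Offset from outline centre | Angle to outline |
|---|---|---|
| Tin | about 2 mm | within about 0.5° |
| Stamp | about 2 mm | round |
| Bell | about 3 mm | round |
| Stapler | about 4 mm after correction | within about 0.5° |

- **Stapler:** the raw reading was about 6 mm off (0.464, 0.168 against 0.461, 0.174). About 3.5 mm of that is its side face showing in the mask. Either figure is inside the 10 mm limit.
- **Look-alikes:** the square stamp and square tin measured within 1 mm of their starts.
- **What disagreed:** the real fingertips sat about 20 mm or more higher than the reported TCP. My first close on the tin therefore shut above its lid without taking hold, and I repeated it lower. The bell was carried by its dome rather than its straight sides, but it did not slip.

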